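# Test the red stone with the gem tester

### The arm

A 6-joint arm with a two-finger parallel gripper is mounted at the origin on the work surface. World frame = base frame: x ahead of the robot, y to its left, z up, the work surface at z = 0. Lengths are in m, angles in rad, forces in N, time in s.
With the tool pointing down it reaches from about 0.375 to 0.75 m from the base axis. Payload 9 kg.
Tool frame: the origin (TCP) lies at the very end of the fingers, on their centre line; the grasp point (between the pads) lies 19 mm behind it (tcp_to_grasp is the distance from the TCP to the grasp point, in m); z points along the fingers, y is the direction in which the jaws open and shut (so a half turn about z gives the same grasp; the last joint's range is limited). The gripper opens to 85 mm and grips with 20 to 120 N. Pads are 22 mm wide; open, the fingers measure 114 mm over their backs; the gripper's body (76 mm by 85 mm) begins 54 mm behind the grasp point. The pads swing forward as they close: fully open they stand 13 mm farther back than shut.
Start: joints at [-1.559, 0.104, 0.097, 1.564, 0, 1.353], TCP at [0.137, -0.584, 0.231] pointing down, gripper open.
Joint ranges: [-2.99, 2.99], [-0.84, 1.86], [-1.1, 1.16], [-1.84, 2.11], [-1.51, 1.56], [-3.14, 3.14]. Speed limits (rad/s): [2.22, 2.22, 2.57, 3.14, 3.14, 3.14].

### API

Orientations are given as [roll, pitch, yaw] about the fixed x, y, z axes, in that order (R = Rz(yaw) Ry(pitch) Rx(roll)).
In Python, from workcell import * gives the robot as it stands. The module is installed in compiled form; this text tells all that it offers.
- The arm moves only by the tool carry_out, never from a script. Its argument "increments" is a list of rows, each a list of 6 numbers: the shift along the tool's x, y, z in m, then the turn, a rotation vector about the tool's x, y, z in rad. In form: [[dx, dy, dz, wx, wy, wz], ...]. A call has exactly 8 rows; each row is the pose to reach, as a shift and turn from the pose commanded when the call began, along the tool's axes at that moment; what a row does not reach only later rows make up. A row lasts 1/10 s, in which the tool goes at most 50 mm and 8.59 degrees, less where a joint would pass 70% of its speed; a pose out of reach is approached as far as the arm can. A call with a gripper value outside its range is refused whole. "gripper" is the opening, from 0 (shut) to 1 (fully open), set as the call begins (left out, the last holds). The fingers move at their own pace and stop on an object; the grip force is fixed at half the most. Time passes only in rows, so rows that repeat a pose let the fingers close, or fill a call up. It gives the time, the measured TCP pose, the force and the opening at its end, in the units of the state.
- state(): the state, without advancing time (a new reading comes with each control period).
- camera(name): name is "side" or "top"; returns the picture (400x640x3 uint8, red, green, blue); there is no depth.
- get_calibration(name): a dict with "intrinsics" (3x3 intrinsics, pixels), "R" (3x3) and "t" (3): a world point X has camera coordinates R X + t. Camera axes: x right, y down, z forward; pixel columns grow to the right and rows downward; lengths in m; the calibration is good to about 2 mm. A picture is of the moment at which its call begins. get_calibration takes no time and is no camera call.
- finish_job(): hands the job in, once; it reports no verdict.
Trained networks look in the newest picture that a camera, given by its name, has taken for a name from the list of things; names that differ only in an ending like _2 or _b are one class to them, and where a whole thing is asked for, a point or a joint stands for the part that bears it (a point fixed in the world has none). Each returns a list of dicts, best first, with "score" (0 to 1); they miss things now and then, are a little off and sometimes report something else, mostly with a low value. They report only what shows in the picture. A call takes as long as a camera call. They do not tell look-alikes from the thing itself.
- spot_in(target, camera): "bbox" ([left, top, right, bottom] in pixels, round what is visible of it).
- landmark_of(target, camera): "centre" ([column, row] in pixels: a listed point, or the origin of a listed thing).
The state is a dict: "time": time; "joint_positions": joint angles; "qvel": joint speeds; "effort": joint torques, N m; "tcp_pos": TCP position; "ee_rot": TCP orientation; "ft_force": force on the tool from outside, world axes, zero at the start; "ft_torque": the same for the moment, N m; "width": finger opening in m.
Only numpy, scipy, OpenCV 4.12 (cv2) and the standard library are available. Lean on these libraries where they do the work, as an engineer would, in place of code of your own. Each camera call takes 0.05 s, during which the arm holds its last target. There are 200 camera calls.

### The job

Lift the hand-held gem tester out of its charging dock and first prove it on the dock's copper reference disc: hold it upright for a good second with its sprung tip on the middle of the disc, pressed in lightly, about half its travel. Then test the red stone the same way where it sits on its tilted display pad: tip on the middle of the stone's flat top facet, tester square to that facet, sprung tip pressed in about half-way and never hard. Finish while holding the tester steady like that on the stone, and leave the display stands and everything else on the counter where they are.

Things in the scene. Friction and masses are not known exactly. Their poses are not given: they have to be found in the camera images.
- tester_grip (a point): grip point on the axis of the gem tester, a white pen with orange bands, 128 mm long, 0.07 to 0.12 kg: rectangular body 28 mm (y) x 20 mm (x) x 94 mm long, below it a black nose cone and a thin copper tip. z points from tip to top; the top end is 34 mm above this point, the tip 94 mm below. It starts upright in the dock, its lowest 22 mm of body in the nest: pull straight up 60 mm to clear.
- probe_tip (a point): the rounded end of the copper tip (4 mm in diameter, stands 12 mm out of the nose), on the tester's axis, same axes as the tester. It moves with the tip when this is pressed in.
- probe (a joint): how far the sprung tip is pressed into the nose, in m: 0 out, 0.006 fully in. The spring takes 1.5 N to start and 4.5 N fully in; half-way is 0.003 at 3 N.
- disc (a point): centre of the top of the copper reference disc (26 mm across, level, 14 mm above the counter) on the dock's foot; dock axes, z up. The dock is fixed: grey foot 90 mm (x) x 160 mm (y) x 10 mm high, with a black nest block 60 x 62 mm, 72 mm high, for the tester; the nest's centre is 82 mm from the disc's, along +y.
- red_stone (a point): centre of the flat top facet (17 mm across) of the round red stone (23 mm across) in a gold-coloured brooch (33 mm across) fixed to the middle of a tilted cream velvet pad. Its z axis points out of the facet, square to it. The facet lies 14 mm out from the pad's pivot, which is 46 mm above the counter; y runs along the pivot.
- red_stand: dark wooden display stand of the red stone, loose, 0.5 kg; origin under the centre of its base (110 x 104 x 14 mm). A pad 100 x 84 mm pivots between two cheeks, highest edge at most 80 mm up; its stiff hinge holds its tilt, 17 to 30 degrees from level, sloping down to the stand's front (-x, roughly towards the robot).
- green_stone (a point): centre of the flat top facet (17 mm across) of the round green stone (23 mm across) in a gold-coloured brooch (33 mm across) fixed to the middle of a tilted cream velvet pad. Its z axis points out of the facet, square to it. The facet lies 14 mm out from the pad's pivot, which is 46 mm above the counter; y runs along the pivot.
- green_stand: dark wooden display stand of the green stone, loose, 0.5 kg; origin under the centre of its base (110 x 104 x 14 mm). A pad 100 x 84 mm pivots between two cheeks, highest edge at most 80 mm up; its stiff hinge holds its tilt, 17 to 30 degrees from level, sloping down to the stand's front (-x, roughly towards the robot).
- blue_stone (a point): centre of the flat top facet (17 mm across) of the round blue stone (23 mm across) in a gold-coloured brooch (33 mm across) fixed to the middle of a tilted cream velvet pad. Its z axis points out of the facet, square to it. The facet lies 14 mm out from the pad's pivot, which is 46 mm above the counter; y runs along the pivot.
- blue_stand: dark wooden display stand of the blue stone, loose, 0.5 kg; origin under the centre of its base (110 x 104 x 14 mm). A pad 100 x 84 mm pivots between two cheeks, highest edge at most 80 mm up; its stiff hinge holds its tilt, 17 to 30 degrees from level, sloping down to the stand's front (-x, roughly towards the robot).
- ring_box: closed dark red ring box, 56 x 56 x 38 mm, a bystander; origin under its centre
- globe: snow globe, 66 mm across and 80 mm high on a wooden foot, a bystander; origin under its centre
- bottle: small yellow liqueur bottle, 42 mm across and 140 mm high, a bystander; origin under its centre
- dish: little blue ceramic bowl, 90 mm across and 30 mm high, a bystander; origin under its centre
- loupe: folded pocket loupe, about 55 x 24 x 14 mm, lying on the counter, a bystander; origin under its centre
Things that resemble listed ones, but are neither listed nor needed, are in the scene too. Of the things that look like the part that bears tester_grip, the larger one is meant. Leave any purple look-alike of the part that bears disc alone.

How it is judged:
By the outcome, as a careful person would: the job done as asked, in the order asked, and still so for the second after the job is handed in, while the arm keeps its last pose, push and grip.
It also fails if it takes over 51 s, if anything falls off the work surface, if the arm or the gripper's body presses on something with over 40 N, if the wrist force passes 120 N, or if a joint passes its speed limit or range.

## Working session

There is one attempt and no reset: what is moved stays moved. The work goes in short steps, Python scripts to look and compute and a tool call to move; the robot and the scene stay as the last step left them, time stands still between calls to the robot, and variables do not carry over. Pictures are saved under pics/ and viewed, about 8 in all and at most 12, crops included, and the job is handed in when it is done.

Besides the shell and the picture viewer there is one more tool, called after ">>>" by a JSON object that holds its "op" and its "data", one argument or row to a line. carry_out: Moves the arm, as the interface text tells. Its arguments: {"type":"object","properties":{"increments":{"type":"array","items":{"type":"array","items":{"type":"number"}}},"gripper":{"type":"number"}},"required":["increments"]}

```bash
mkdir -p pics; cat > h.py <<'E'
from workcell import *
import numpy as np, cv2
from scipy.spatial.transform import Rotation as Ro
def cal(n):
    c=get_calibration(n); return np.array(c["intrinsics"]),np.array(c["R"]),np.array(c["t"])
def proj(n,X):
    K,R,t=cal(n); p=K@(R@np.array(X,float)+t); return p[:2]/p[2]
def ray(n,uv):
    K,R,t=cal(n); return -R.T@t, R.T@np.linalg.solve(K,[uv[0],uv[1],1])
def atz(n,uv,z):
    o,d=ray(n,uv); return o+d*(z-o[2])/d[2]
def tri(a,b):
    o1,d1=ray("top",a);o2,d2=ray("side",b)
    A=np.c_[d1,-d2]; s=np.linalg.lstsq(A,o2-o1,rcond=None)[0]
    p,q=o1+s[0]*d1,o2+s[1]*d2
    return (p+q)/2,np.linalg.norm(p-q)
def save(n,im,box=None,f=1):
    if box: im=im[box[1]:box[3],box[0]:box[2]]
    im=cv2.resize(im,None,fx=f,fy=f,interpolation=cv2.INTER_CUBIC)
    cv2.imwrite("pics/"+n,cv2.cvtColor(im,cv2.COLOR_RGB2BGR))
E
python3 - <<'E'
from h import *
np.set_printoptions(precision=4,suppress=True)
for n in("top","side"):
    im=camera(n); np.save(n+".npy",im); save(n+"0.png",im,f=1.25)
    print(n,-cal(n)[1].T@cal(n)[2], cal(n)[0][0,0])
    for k in["tester_grip","probe_tip","disc","red_stone","green_stone"]:
        print(k,[(np.round(d["centre"],1),round(d["score"],2)) for d in landmark_of(k,n)])
print(state())
E
```

```text
top [0.4031 0.0499 1.3867] 519.0325398822732
tester_grip [(array([210.1, 222.3]), 0.57), (array([166.4, 242.4]), 0.53)]
probe_tip []
disc [(array([245.3, 215.1]), 0.76), (array([210.4, 301.4]), 0.71)]
red_stone [(array([286.6, 159.5]), 0.71)]
green_stone [(array([375.3, 171.5]), 0.57)]
side [0.0301 0.586  0.7951] 443.4964276369102
tester_grip [(array([239.8, 349.6]), 0.7), (array([262.1, 281.5]), 0.59)]
probe_tip []
disc [(array([339.2, 368.2]), 0.94), (array([279.3, 276.1]), 0.89)]
red_stone []
green_stone [(array([332.3, 161.5]), 0.42)]
{'time': 0.6, 'joint_positions': array([-1.5588,  0.1041,  0.0973,  1.5639,  0.    ,  1.3531]), 'qvel': array([-0.0014, -0.0005,  0.0014,  0.0006, -0.002 ,  0.0005]), 'effort': array([ -0.003 , -55.6479,  50.3565,   0.0008,  -0.0005,   0.    ]), 'tcp_pos': array([ 0.1367, -0.5843,  0.2313]), 'ee_rot': array([3.1415, 0.    , 0.2297]), 'ft_force': array([1.1478, 0.1172, 0.6436]), 'ft_torque': array([-0.045 , -0.0083,  0.0372]), 'width': 0.08545376552943929}
```

View pics/top0.png

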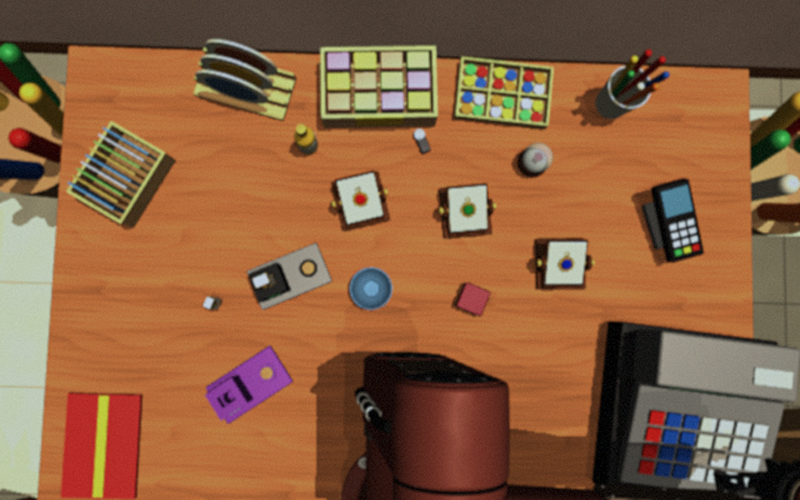

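View pics/side0.png

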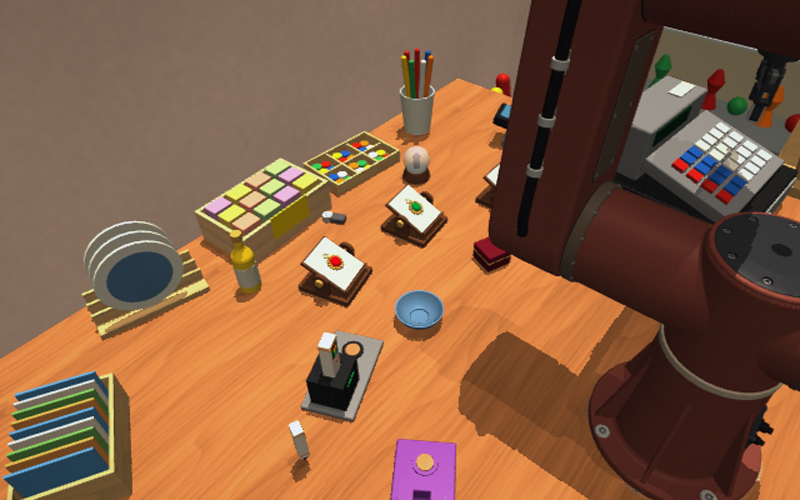

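The top view shows the grey dock at (290,275) with the white tester in its black nest at (262,283) and the disc at (308,268). The purple look-alike dock is at (248,385) and a smaller tester look-alike stands at (210,302). The red stand is at (360,198), the green at (468,209) and the blue at (566,264).

Candidates for the tester are the dock one (top px 262,283; side 330,355) and the small one (210,302; side 298,440). I choose the dock one. For the disc I choose the grey dock's, not the purple one. I'll check this in a close crop.

```bash
python3 - <<'E'
from h import *
np.set_printoptions(precision=4,suppress=True)
t=np.load("top.npy");s=np.load("side.npy")
a=cv2.resize(t[110:260,190:340],(600,600)[::1],interpolation=cv2.INTER_CUBIC)[:, :400] if 0 else cv2.resize(t[120:260,190:320],None,fx=3,fy=3,interpolation=cv2.INTER_CUBIC)
b=cv2.resize(s[180:340,225:315],None,fx=3,fy=3,interpolation=cv2.INTER_CUBIC)
H=max(a.shape[0],b.shape[0]);pad=lambda m:np.pad(m,((0,H-m.shape[0]),(0,0),(0,0)))
save("crop1.png",np.hstack([pad(a),pad(b)]))
D=tri((245.3,215.1),(279.3,276.1));print("disc",D,atz("top",(245.3,215.1),.014),atz("side",(279.3,276.1),.014))
print("tester",tri((210.1,222.3),(262.1,281.5)))
for n,im in(("top",t),("side",s)):
    hsv=cv2.cvtColor(im,cv2.COLOR_RGB2HSV)
    x0,y0,x1,y1=(260,130,320,190) if n=="top" else (235,180,300,250)
    sub=hsv[y0:y1,x0:x1]
    red=(((sub[...,0]<5)|(sub[...,0]>172))&(sub[...,1]>170)&(sub[...,2]>120)).astype(np.uint8)
    cream=((sub[...,1]<70)&(sub[...,2]>150)).astype(np.uint8)
    for nm,m in(("red",red),("cream",cream)):
        k,l,st,c=cv2.connectedComponentsWithStats(m); i=1+np.argmax(st[1:,4]); print(n,nm,st[i],c[i]+[x0,y0])
        if nm=="cream":
            cn=cv2.findContours((l==i).astype(np.uint8),0,1)[0]; h=cv2.convexHull(max(cn,key=len)); print(cv2.approxPolyDP(h,5,True).reshape(-1,2)+[x0,y0], (np.array(cv2.boxPoints(cv2.minAreaRect(h)))+[x0,y0]).tolist())
E
```

```text
disc (array([0.4772, 0.2121, 0.0279]), np.float64(0.00490623021538501)) [0.4761 0.2121 0.014 ] [0.4874 0.2068 0.014 ]
tester (array([0.4493, 0.2845, 0.1104]), np.float64(0.004589426751945897))
top red [25 26  7  7 37] [287.8919 159.027 ]
top cream [ 10   9  36  40 906] [287.6313 158.0596]
[[298 139]
 [305 171]
 [278 178]
 [270 145]] [[268.9442090988159, 144.96566581726074], [298.28112030029297, 137.98068809509277], [306.2639465332031, 171.50858306884766], [276.9270362854004, 178.49356079101562]]
side red [29 25  9  8 49] [267.7143 208.5714]
side cream [  8  10  48  42 899] [266.9032 210.3904]
[[259 190]
 [290 210]
 [276 231]
 [243 209]] [[242.58800506591797, 209.48399925231934], [257.7439994812012, 187.5920009613037], [290.7639961242676, 210.451997756958], [275.6080017089844, 232.343994140625]]
```

View pics/crop1.png

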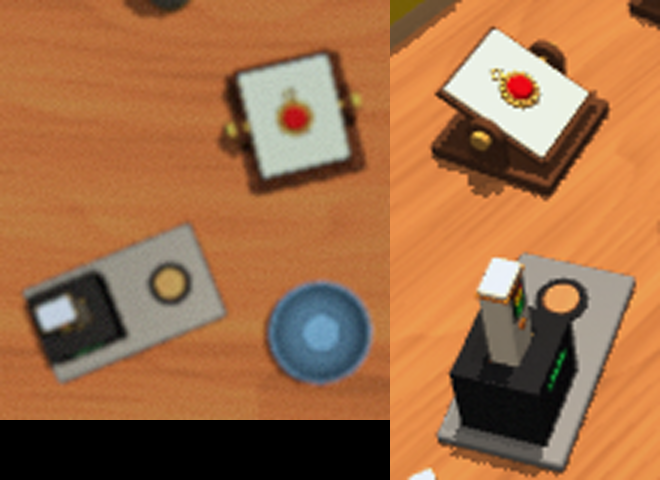

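The crop confirms the choice. The white tester with orange bands is in the black nest (top crop 56,313), the copper disc is on the grey foot (170,284), and the red stone is on the tilted pad (295,117). Next I fit the poses.

```bash
cat > fit.py <<'E'
from h import *
from scipy.optimize import least_squares
np.set_printoptions(precision=4,suppress=True)
t=np.load("top.npy");s=np.load("side.npy")
# subpixel corners: fit 4 lines to the mask's hull edges
def quad(im,box,cond,seed):
    x0,y0,x1,y1=box; F=8
    sub=cv2.resize(im[y0:y1,x0:x1],None,fx=F,fy=F,interpolation=cv2.INTER_CUBIC)
    h=cv2.cvtColor(sub,cv2.COLOR_RGB2HSV).astype(int)
    m=cond(h).astype(np.uint8); m=cv2.morphologyEx(m,cv2.MORPH_OPEN,np.ones((9,9),np.uint8))
    k,l,st,c=cv2.connectedComponentsWithStats(m); i=1+np.argmax(st[1:,4])
    cn=max(cv2.findContours((l==i).astype(np.uint8),0,cv2.CHAIN_APPROX_NONE)[0],key=len).reshape(-1,2)
    P=(cn+.5)/F-.5+[x0,y0]
    seed=np.array(seed,float); L=[]
    for a,b in zip(seed,np.roll(seed,-1,0)):
        for _ in range(3):
            d=(b-a)/np.linalg.norm(b-a); r=P-a; u=r@d; v=r@[-d[1],d[0]]
            q=P[(abs(v)<2)&(u>3)&(u<np.linalg.norm(b-a)-3)]
            vx,vy,cx,cy=cv2.fitLine(q.astype(np.float32),cv2.DIST_HUBER,0,.01,.01).ravel()
            n=np.array([-vy,vx]); c0=np.array([cx,cy])
            a=a-n*((a-c0)@n); b=b-n*((b-c0)@n)
        L.append((n,n@c0))
    return np.array([np.linalg.solve([L[i-1][0],L[i][0]],[L[i-1][1],L[i][1]]) for i in range(4)])
def blob(im,box,cond):
    x0,y0,x1,y1=box; F=8
    sub=cv2.resize(im[y0:y1,x0:x1],None,fx=F,fy=F,interpolation=cv2.INTER_CUBIC)
    m=cond(cv2.cvtColor(sub,cv2.COLOR_RGB2HSV).astype(int)).astype(np.uint8)
    k,l,st,c=cv2.connectedComponentsWithStats(m); i=1+np.argmax(st[1:,4])
    return (c[i]+.5)/F-.5+[x0,y0],st[i,2:4]/F
red=lambda h:((h[...,0]<5)|(h[...,0]>172))&(h[...,1]>170)&(h[...,2]>110)
cream=lambda h:(h[...,1]<70)&(h[...,2]>150)
cop=lambda h:(h[...,0]>5)&(h[...,0]<25)&(h[...,1]>75)&(h[...,2]>120)
gry=lambda h:(h[...,1]<75)&(h[...,2]>95)&(h[...,2]<210)
C=lambda L:[(x/3+190,y/3+120) for x,y in L]
S=lambda L:[((x-390)/3+225,y/3+180) for x,y in L]
if __name__=="__main__":
    R={}
    R["st"]=blob(t,(276,148,300,172),red)[0];R["ss"]=blob(s,(258,198,278,218),red)[0]
    R["qt"]=quad(t,(262,130,316,186),cream,C([(236,73),(332,55),(350,158),(264,180)]))
    R["qs"]=quad(s,(238,184,296,238),cream,S([(493,28),(590,93),(545,158),(438,93)]))
    R["dt"],wt=blob(t,(238,207,255,222),cop);R["ds"],ws=blob(s,(272,271,291,288),cop)
    print(R,wt,ws)
    print("stone",tri(R["st"],R["ss"]));print("disc",tri(R["dt"],R["ds"]),atz("top",R["dt"],.014),atz("side",R["ds"],.014))
    # stand fit: x,y,yaw,tilt, surface h; camera pixel offsets (top, side) weak
    def pts(p):
        M=Ro.from_euler("z",p[2])*Ro.from_euler("y",-p[3])  # slope down to -x
        o=np.array([p[0],p[1],.046])
        c=np.array([(50,42,0),(50,-42,0),(-50,-42,0),(-50,42,0)])/1e3+[0,0,p[4]]
        return o+M.apply(c),o+M.apply([0,0,.014]),M
    def res(p,full=True):
        c,st,M=pts(p); r=[]
        for n,q,sp,o in(("top",R["qt"],R["st"],p[5:7]),("side",R["qs"],R["ss"],p[7:9])):
            P=np.array([proj(n,x) for x in c])+o
            r+=list((P-(q)).ravel())+list(2*(proj(n,st)+o-sp))
        return np.r_[r,p[5:]/.7,(p[4]-.006)/.004]
    x0=np.r_[tri(R["st"],R["ss"])[0][:2],.2,.4,.006,0,0,0,0]
    # order side corners to model order by projection
    def order(n,q):
        P=np.array([proj(n,x) for x in pts(x0)[0]]); 
        return np.array([q[np.argmin(np.linalg.norm(q-p,axis=1))] for p in P])
    R["qt"]=order("top",R["qt"]);R["qs"]=order("side",R["qs"]); print(R["qt"],R["qs"])
    f=least_squares(res,x0,loss="soft_l1");p=f.x; print("stand",p,np.degrees(p[2:4]),"cost",f.cost);print(f.fun[:20].round(2))
    print("facet",pts(p)[1],"normal",pts(p)[2].apply([0,0,1]))
    # dock: x,y,yaw
    top=C([(25,292),(190,225),(224,312),(63,380)]);sd=S([(440,440),(520,253),(635,280),(562,468)])
    for n,q in(("top",top),("side",sd)): print(n,[atz(n,x,.010)[:2] for x in q])
E
python3 fit.py
```

```text
{'st': array([287.8657, 158.9896]), 'ss': array([267.8973, 208.6605]), 'qt': array([[269.0554, 144.8684],
       [298.2717, 137.9262],
       [305.8752, 171.452 ],
       [277.5587, 178.2856]], dtype=float32), 'qs': array([[259.2726, 188.7221],
       [290.8518, 210.5461],
       [275.3941, 232.1664],
       [242.2237, 209.2056]], dtype=float32), 'dt': array([246.1679, 213.9886]), 'ds': array([281.6325, 279.0419])} [ 9.75 10.  ] [12.375  9.75 ]
stone (array([0.6218, 0.1025, 0.0558]), np.float64(0.0011772889362643344))
disc (array([0.4787, 0.2096, 0.0138]), np.float64(0.0012541444806913537)) [0.4791 0.21   0.014 ] [0.478  0.2093 0.014 ]
[[269.0554 144.8684]
 [298.2717 137.9262]
 [305.8752 171.452 ]
 [277.5587 178.2856]] [[242.2237 209.2056]
 [259.2726 188.7221]
 [290.8518 210.5461]
 [275.3941 232.1664]]
stand [ 0.6278  0.1046  0.2914  0.552   0.007  -0.0231 -0.2212  0.1502  0.2998] [16.6959 31.627 ] cost 8.86932838158463
[-2.03 -0.09  0.62 -1.53  1.63 -0.22 -0.83  1.12  0.1   0.46 -1.51 -0.45
 -0.66 -2.42  0.61  0.41  0.15  2.32  0.21 -0.27]
facet [0.6208 0.1025 0.0579] normal [-0.5023 -0.1507  0.8515]
top [array([0.467 , 0.3362]), array([0.5304, 0.1933]), array([0.4542, 0.1606]), array([0.3907, 0.2995])]
side [array([0.4618, 0.3408]), array([0.5313, 0.1971]), array([0.4484, 0.1617]), array([0.3853, 0.3045])]
```

```bash
sed -i 's/(50,42,0),(50,-42,0),(-50,-42,0),(-50,42,0)\])/(50-p[9],42-p[9],0),(50-p[9],p[9]-42,0),(p[9]-50,p[9]-42,0),(p[9]-50,42-p[9],0)])/; s/p\[5:\]\/.7/p[5:9]\/.7/; s/x0=np.r_\[tri(R\["st"\],R\["ss"\])\[0\]\[:2\],.2,.4,.006,0,0,0,0\]/x0=np.r_[tri(R["st"],R["ss"])[0][:2],.2,.4,.006,0,0,0,0,2]/' fit.py
python3 fit.py | sed -n '/^stand/,$p'; python3 - <<'E'
from h import *
# independent: plane of triangulated cream corners
qt=[(269.06,144.87),(298.27,137.93),(305.88,171.45),(277.56,178.29)]
qs=[(242.22,209.21),(259.27,188.72),(290.85,210.55),(275.39,232.17)]
P=np.array([tri(a,b)[0] for a,b in zip(qt,qs)]);print(P.round(4),[round(tri(a,b)[1],4) for a,b in zip(qt,qs)])
c=P.mean(0);n=np.linalg.svd(P-c)[2][2];n*=np.sign(n[2]);print(c,n,np.degrees(np.arccos(n[2])),np.degrees(np.arctan2(-n[1],-n[0])))
print([np.linalg.norm(P[i]-P[i-1]).round(4) for i in range(4)])
E
```

```text
[[0.6546 0.1512 0.0711]
 [0.6747 0.0769 0.0717]
 [0.5942 0.0549 0.03  ]
 [0.5743 0.1291 0.0287]] [np.float64(0.0007), np.float64(0.0009), np.float64(0.0016), np.float64(0.0011)]
[0.62442414 0.10304672 0.05036215] [-0.4378823  -0.10664857  0.89268425] 26.787488497765214 13.68818867445174
[np.float64(0.0935), np.float64(0.077), np.float64(0.0932), np.float64(0.0768)]Traceback (most recent call last):
  File "fit.py", line 62, in <module>
    f=least_squares(res,x0,loss="soft_l1");p=f.x; print("stand",p,np.degrees(p[2:4]),"cost",f.cost);print(f.fun[:20].round(2))
    return func(*args, **kwargs)
    result = trf(vector_fun.fun, vector_fun.jac, x0, f0, J0, lb, ub, ftol, xtol,
                 gtol, max_nfev, x_scale, loss_function, tr_solver,
                 tr_options.copy(), verbose, callback=callback_wrapped)
    return trf_no_bounds(
        fun, jac, x0, f0, J0, ftol, xtol, gtol, max_nfev, x_scale,
        loss_function, tr_solver, tr_options, verbose, callback=callback)
    J = jac(x)
    self._update_jac()
    ~~~~~~~~~~~~~~~~^^
    self.J = self.jac_wrapped(xp_copy(self.x), f0=s
[... 662 characters left out ...]
d(self.fun(x, *self.args, **self.kwargs))
                      ~~~~~~~~^^^^^^^^^^^^^^^^^^^^^^^^^^^^^^
    return np.atleast_1d(self.fun(x))
                         ~~~~~~~~^^^
    return self.f(x, *self.args, **self.kwargs)
           ~~~~~~^^^^^^^^^^^^^^^^^^^^^^^^^^^^^^
  File "fit.py", line 54, in res
    r+=list((P-(q)).ravel())+list(2*(proj(n,st)+o-sp))
                                     ~~~~^^^^^^
  File "h.py", line 7, in proj
    K,R,t=cal(n); p=K@(R@np.array(X,float)+t); return p[:2]/p[2]
          ~~~^^^
  File "h.py", line 5, in cal
    c=get_calibration(n); return np.array(c["intrinsics"]),np.array(c["R"]),np.array(c["t"])
ValueError: time passes only in moves, steps and waits
```

```bash
sed -i 's/^def cal(n):/import functools\n@functools.lru_cache\ndef cal(n):/' h.py
python3 fit.py 2>&1| sed -n '/^stand/,$p' | tail -12
```

```text
stand [ 0.6268  0.1045  0.2675  0.4656  0.0071  0.0765 -0.3008  0.1641  0.343
  3.4323] [15.3258 26.6763] cost 0.44874321664802963
[-0.14 -0.   -0.02 -0.03  0.07  0.03 -0.16  0.06  0.05  0.26 -0.03 -0.
 -0.07  0.07 -0.19  0.1  -0.13 -0.1   0.04 -0.37]
facet [0.6207 0.1028 0.0585] normal [-0.433  -0.1187  0.8936]
top [array([0.467 , 0.3362]), array([0.5304, 0.1933]), array([0.4542, 0.1606]), array([0.3907, 0.2995])]
side [array([0.4618, 0.3408]), array([0.5313, 0.1971]), array([0.4484, 0.1617]), array([0.3853, 0.3045])]
```

```bash
cat >> h.py <<'E'
def tool(yaw): return Ro.from_euler("xyz",[np.pi,0,yaw])
def rows(p,R,p0=None,R0=None):
    s=state(); p0=s["tcp_pos"] if p0 is None else np.array(p0); R0=Ro.from_euler("xyz",s["ee_rot"]) if R0 is None else R0
    return np.r_[R0.inv().apply(np.array(p)-p0),(R0.inv()*R).as_rotvec()].round(4).tolist()
E
python3 - <<'E'
from fit import *
w=lambda h:(h[...,1]<45)&(h[...,2]>185)
a,wa=blob(t,(200,214,218,234),w);b,wb=blob(s,(252,262,272,284),w);print(a,wa,b,wb,atz("top",a,.144),atz("side",b,.144),tri(a,b))
d=np.radians
A=([.50,-.25,.25],tool(d(62)));B=([.50,.12,.25],tool(d(100)));
print(rows(*A));print(rows(*B,*A));print(rows([.445,.2845,.2],tool(d(114.4)),*B))
E
```

```text
[208.1543 224.0154] [11.25  9.75] [261.0046 272.0498] [13.875 12.875] [0.4455 0.2843 0.144 ] [0.4435 0.2845 0.144 ] (array([0.4451, 0.2841, 0.1424]), np.float64(0.0012930706673442676))
[0.4299, -0.2428, -0.0187, 0.0001, 0.0001, -0.8524]
[0.3267, -0.1737, -0.0, 0.0, 0.0, -0.6632]
[0.1716, -0.0256, 0.05, -0.0, 0.0, -0.2513]
```

>>> {"op": "carry_out", "data": {
  "increments": [
    [0.43,-0.243,-0.019,0,0,-0.852],
    [0.43,-0.243,-0.019,0,0,-0.852],
    [0.43,-0.243,-0.019,0,0,-0.852],
    [0.43,-0.243,-0.019,0,0,-0.852],
    [0.43,-0.243,-0.019,0,0,-0.852],
    [0.43,-0.243,-0.019,0,0,-0.852],
    [0.43,-0.243,-0.019,0,0,-0.852],
    [0.43,-0.243,-0.019,0,0,-0.852]
  ],
  "gripper": 1
}}

```text
time: 1.4
tcp_pos: [0.432, -0.3119, 0.247]
ee_rot: [3.141, 0.0, 1.082]
ft_force: [1.0, -1.1, 0.3]
width: 0.0851
```

```bash
python3 - <<'E'
from h import *
d=np.radians; s=state();print(s["joint_positions"],s["tcp_pos"],s["ee_rot"])
print(rows([.50,.12,.25],tool(d(100))))
E
```

```text
[-8.71053155e-01 -9.79198922e-02 -7.65576503e-02  1.59135258e+00
 -5.59990347e-05  1.18870132e+00] [ 0.43196521 -0.31190533  0.24703399] [3.14086567e+00 3.52485094e-04 1.08183803e+00]
[0.4133, -0.1428, -0.0032, 0.0006, 0.0006, -0.6635]
```

>>> {"op": "carry_out", "data": {
  "increments": [
    [0.413,-0.143,-0.003,0,0,-0.664],
    [0.413,-0.143,-0.003,0,0,-0.664],
    [0.413,-0.143,-0.003,0,0,-0.664],
    [0.413,-0.143,-0.003,0,0,-0.664],
    [0.413,-0.143,-0.003,0,0,-0.664],
    [0.413,-0.143,-0.003,0,0,-0.664],
    [0.413,-0.143,-0.003,0,0,-0.664],
    [0.413,-0.143,-0.003,0,0,-0.664]
  ]
}}

```text
time: 2.2
tcp_pos: [0.4927, 0.0838, 0.2497]
ee_rot: [3.141, 0.0, 1.746]
ft_force: [-0.1, -0.7, 0.1]
width: 0.0854
```

```bash
python3 - <<'E'
from h import *
d=np.radians; s=state();print(s["joint_positions"],s["tcp_pos"],s["ee_rot"])
print(rows([.445,.2843,.20],tool(d(114.4))))
E
```

```text
[-9.38249735e-02 -1.97929198e-01 -1.62604278e-01  1.60509044e+00
 -1.12805719e-04  1.30198782e+00] [0.49273703 0.083771   0.24973266] [3.14062882e+00 3.82519565e-04 1.74577962e+00]
[0.2058, -0.0121, 0.0496, 0.0009, 0.0005, -0.2509]
```

>>> {"op": "carry_out", "data": {
  "increments": [
    [0.2058,-0.0121,0.0496,0.001,0.0005,-0.251],
    [0.2058,-0.0121,0.0496,0.001,0.0005,-0.251],
    [0.2058,-0.0121,0.0496,0.001,0.0005,-0.251],
    [0.2058,-0.0121,0.0496,0.001,0.0005,-0.251],
    [0.2058,-0.0121,0.0496,0.001,0.0005,-0.251],
    [0.2058,-0.0121,0.0496,0.001,0.0005,-0.251],
    [0.2058,-0.0121,0.0496,0.001,0.0005,-0.251],
    [0.2058,-0.0121,0.0496,0.001,0.0005,-0.251]
  ]
}}

```text
time: 3.0
tcp_pos: [0.4458, 0.281, 0.2003]
ee_rot: [-3.141, -0.0, 1.995]
ft_force: [0.4, -0.9, -0.1]
width: 0.0849
```

```bash
python3 - <<'E'
from h import *
d=np.radians; s=state();print(s["joint_positions"],s["tcp_pos"],s["ee_rot"],s["ft_force"])
print(rows([.445,.2843,.091],tool(d(114.4))))
save("side1.png",camera("side"),(180,160,380,340),3)
E
```

```text
[ 3.13858422e-01 -1.23038072e-01 -1.84691291e-01  1.50934561e+00
  1.09203795e-04  1.46037214e+00] [0.44581617 0.2809972  0.2003468 ] [-3.14140342e+00 -1.30854318e-04  1.99507891e+00] [ 0.40333533 -0.89809593 -0.11257889]
[0.0033, 0.0006, 0.1093, -0.0002, -0.0001, -0.0016]
```

View pics/side1.png

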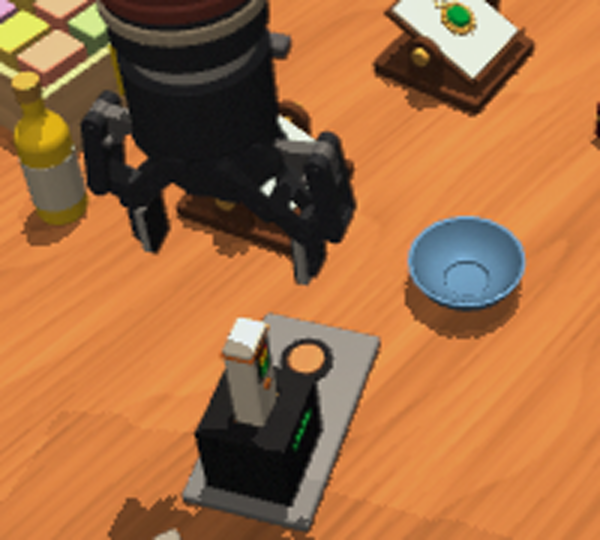

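The gripper is above the dock at (225,240) with its jaws spread along the dock's x axis. The tester top at (248,330) is clear below it.

>>> {"op": "carry_out", "data": {
  "increments": [
    [0,0,0,0,0,0],
    [0,0,0.01,0,0,0],
    [0,0,0.02,0,0,0],
    [0,0,0.03,0,0,0],
    [0,0,0.04,0,0,0],
    [0,0,0.045,0,0,0],
    [0,0,0.045,0,0,0],
    [0,0,0.045,0,0,0]
  ]
}}

```text
time: 3.85
tcp_pos: [0.445, 0.2822, 0.1549]
ee_rot: [-3.141, -0.0, 1.997]
ft_force: [0.6, -0.3, -0.0]
width: 0.0852
```

```bash
python3 - <<'E'
from h import *
d=np.radians
print(rows([.445,.2843,.091],tool(d(114.4))))
E
```

```text
[0.0018, 0.001, 0.0639, -0.0009, -0.0005, 0.0002]
```

>>> {"op": "carry_out", "data": {
  "increments": [
    [0.002,0.001,0.01,0,0,0],
    [0.002,0.001,0.025,0,0,0],
    [0.002,0.001,0.04,0,0,0],
    [0.002,0.001,0.055,0,0,0],
    [0.002,0.001,0.064,0,0,0],
    [0.002,0.001,0.064,0,0,0],
    [0.002,0.001,0.064,0,0,0],
    [0.002,0.001,0.064,0,0,0]
  ]
}}

```text
time: 4.65
tcp_pos: [0.4454, 0.2846, 0.0915]
ee_rot: [3.141, -0.0, 1.997]
ft_force: [0.5, -0.2, 0.2]
width: 0.0851
```

>>> {"op": "carry_out", "data": {
  "increments": [
    [0,0,0,0,0,0],
    [0,0,0,0,0,0],
    [0,0,0,0,0,0],
    [0,0,0,0,0,0],
    [0,0,0,0,0,0],
    [0,0,0,0,0,0],
    [0,0,0,0,0,0],
    [0,0,0,0,0,0]
  ],
  "gripper": 0
}}

```text
time: 5.45
tcp_pos: [0.4451, 0.2845, 0.0909]
ee_rot: [-3.141, -0.001, 1.997]
ft_force: [1.6, 0.6, 2.0]
width: 0.0191
```

```bash
python3 - <<'E'
from h import *
s=state();print(s)
save("side2.png",camera("side"),(210,180,330,330),4)
E
```

```text
{'time': 5.45, 'joint_positions': array([ 3.20603452e-01, -9.21902067e-02, -3.54926216e-01,  1.30871381e+00,
        5.22976535e-04,  1.46536640e+00]), 'qvel': array([ 1.09475502e-03, -8.67278637e-04,  2.13754136e-04,  7.64238868e-05,
        7.07429183e-04, -1.14055578e-03]), 'effort': array([-1.20725390e-01, -4.39722347e+01,  4.85007155e+01,  1.65987974e-01,
       -1.03197433e-01,  2.10395767e-03]), 'tcp_pos': array([0.44509309, 0.28452269, 0.09093278]), 'ee_rot': array([-3.14099782e+00, -5.88843012e-04,  1.99682936e+00]), 'ft_force': array([1.58506569, 0.59806609, 2.01389247]), 'ft_torque': array([ 0.14121966, -0.07604247, -0.02649501]), 'width': 0.019105997699916055}
```

View pics/side2.png

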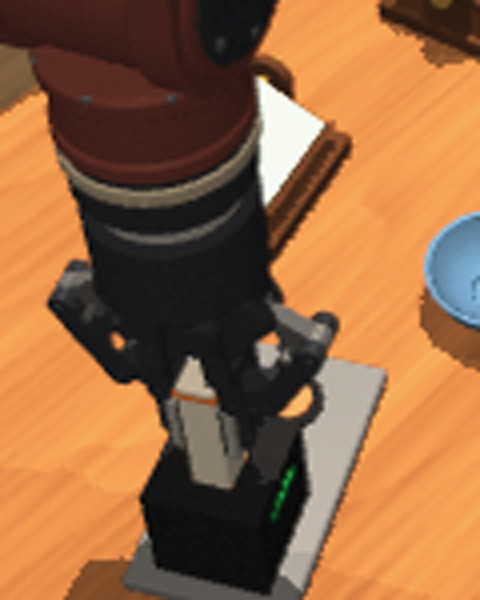

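The tester at (205,420) is held between the fingers; the width of 19 mm matches its 20 mm side. I lift it straight up.

>>> {"op": "carry_out", "data": {
  "increments": [
    [0,0,-0.004,0,0,0],
    [0,0,-0.014,0,0,0],
    [0,0,-0.026,0,0,0],
    [0,0,-0.038,0,0,0],
    [0,0,-0.05,0,0,0],
    [0,0,-0.062,0,0,0],
    [0,0,-0.074,0,0,0],
    [0,0,-0.08,0,0,0]
  ]
}}

```text
time: 6.3
tcp_pos: [0.4456, 0.2846, 0.1725]
ee_rot: [3.141, -0.0, 1.997]
ft_force: [0.3, 0.7, -0.4]
width: 0.0194
```

>>> {"op": "carry_out", "data": {
  "increments": [
    [0,0,0,0,0,0],
    [0,0,0,0,0,0],
    [0,0,0,0,0,0],
    [0,0,0,0,0,0],
    [0,0,0,0,0,0],
    [0,0,0,0,0,0],
    [0,0,0,0,0,0],
    [0,0,0,0,0,0]
  ]
}}

```text
time: 7.1
tcp_pos: [0.445, 0.2844, 0.1708]
ee_rot: [-3.141, -0.001, 1.997]
ft_force: [0.2, 0.3, -1.2]
width: 0.0194
```

```bash
python3 - <<'E'
from h import *
s=state();print(s["tcp_pos"],s["ee_rot"],s["ft_force"],s["ft_torque"],s["width"])
im=camera("side");np.save("side3.npy",im);save("side3.png",im,(220,190,320,330),4)
print("probe",[(d["centre"],d["score"]) for d in landmark_of("probe_tip","side")])
R=Ro.from_euler("xyz",s["ee_rot"]); print("pred",proj("side",s["tcp_pos"]+R.apply([0,0,.075])), proj("side",s["tcp_pos"]))
E
```

```text
[0.44504023 0.28440599 0.17075419] [-3.14060112e+00 -5.22998497e-04  1.99676787e+00] [ 0.21707363  0.29400135 -1.24282913] [-0.02576986  0.0118339  -0.00887183] 0.01936257149294697
probe [([335.1, 164.8], 0.46)]
pred [263.34748026 287.21359254] [258.75139418 262.38846247]
```

View pics/side3.png

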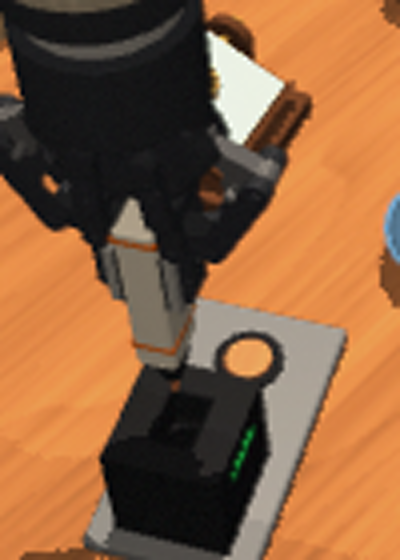

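The tester hangs clear of the nest with its tip at crop (175,388), i.e. px (263.7,287), against a predicted (263.3,287.2). The nest is empty, so I go over the disc.

```bash
python3 - <<'E'
from h import *
d=np.radians
T=([.4787,.2096,.171],tool(d(114.4)));print(rows(*T))
E
```

```text
[-0.082, -0.0003, -0.0003, -0.0009, -0.0006, 0.0001]
```

>>> {"op": "carry_out", "data": {
  "increments": [
    [-0.012,0,0,0,0,0],
    [-0.028,0,0,0,0,0],
    [-0.044,0,0,-0.001,0,0],
    [-0.06,0,0,-0.001,0,0],
    [-0.074,0,0,-0.001,0,0],
    [-0.082,0,0.005,-0.001,-0.0005,0],
    [-0.082,0,0.015,-0.001,-0.0005,0],
    [-0.082,0,0.025,-0.001,-0.0005,0]
  ]
}}

```text
time: 8.0
tcp_pos: [0.4787, 0.2098, 0.1446]
ee_rot: [-3.141, -0.0, 1.996]
ft_force: [-0.3, -0.1, -1.1]
width: 0.0192
```

>>> {"op": "carry_out", "data": {
  "increments": [
    [0,0,0.01,0,0,0],
    [0,0,0.02,0,0,0],
    [0,0,0.03,0,0,0],
    [0,0,0.04,0,0,0],
    [0,0,0.04,0,0,0],
    [0,0,0.04,0,0,0],
    [0,0,0.04,0,0,0],
    [0,0,0.04,0,0,0]
  ]
}}

```text
time: 8.8
tcp_pos: [0.4793, 0.2098, 0.1063]
ee_rot: [3.141, 0.0, 1.997]
ft_force: [0.9, -0.3, -0.8]
width: 0.0194
```

```bash
python3 - <<'E'
from h import *
s=state();print(s["tcp_pos"],s["ee_rot"],s["ft_force"],s["ft_torque"],s["width"])
R=Ro.from_euler("xyz",s["ee_rot"]); tip=s["tcp_pos"]+R.apply([0,0,.075])
im=camera("side");tp=camera("top")
print("tip pred",proj("side",tip),proj("top",tip),"goal",rows([.4787,.2096,.11],tool(np.radians(114.4))))
a=cv2.resize(im[240:300,250:310],None,fx=6,fy=6,interpolation=cv2.INTER_CUBIC);b=cv2.resize(tp[180:240,215:275],None,fx=6,fy=6,interpolation=cv2.INTER_CUBIC)
save("hover.png",np.hstack([a,b]))
E
```

```text
[0.47929902 0.20980583 0.10632649] [3.14065556e+00 2.62190550e-04 1.99678249e+00] [ 0.85929762 -0.30953147 -0.79613774] [-0.01571693  0.01813183  0.04554806] 0.019403779148536127
tip pred [280.35943448 273.97468996] [245.46212739 213.51382658] goal [0.0001, -0.0006, -0.0038, 0.0008, 0.0002, 0.0]
```

View pics/hover.png

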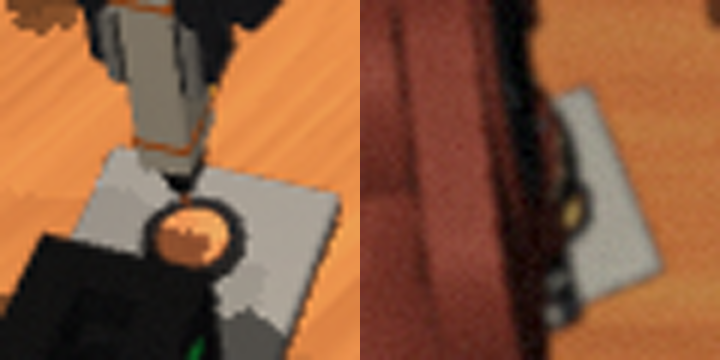

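The tip at (281.0,273.8) hovers in line with the disc centre (281.6,279.0 below it), within about 1 mm of the prediction. I press gently.

>>> {"op": "carry_out", "data": {
  "increments": [
    [0,0,0.006,0,0,0],
    [0,0,0.012,0,0,0],
    [0,0,0.015,0,0,0],
    [0,0,0.0165,0,0,0],
    [0,0,0.0175,0,0,0],
    [0,0,0.0185,0,0,0],
    [0,0,0.0185,0,0,0],
    [0,0,0.0185,0,0,0]
  ]
}}

```text
time: 9.7
tcp_pos: [0.479, 0.2098, 0.0874]
ee_rot: [3.141, 0.0, 1.997]
ft_force: [-0.6, 0.6, 1.3]
width: 0.0194
```

```bash
cat > f.py <<'E'
from h import *
F=[]
for i in range(4):
    s=state(); F.append(np.r_[s["tcp_pos"],s["ft_force"],s["ft_torque"]]); camera("side")
s=state();F.append(np.r_[s["tcp_pos"],s["ft_force"],s["ft_torque"]])
print(np.mean(F,0).round(4),np.std(F,0).round(4),s["time"],s["ee_rot"])
E
python3 f.py
```

```text
[ 0.479   0.2098  0.0874 -1.0469  0.1641  1.3434 -0.0465  0.3118 -0.0047] [0.     0.     0.     0.502  0.2701 0.2466 0.0229 0.0364 0.0345] 9.9 [ 3.14137992e+00 -6.41324335e-06  1.99680066e+00]
```

>>> {"op": "carry_out", "data": {
  "increments": [
    [0,0,0.0006,0,0,0],
    [0,0,0.0013,0,0,0],
    [0,0,0.0013,0,0,0],
    [0,0,0.0013,0,0,0],
    [0,0,0.0013,0,0,0],
    [0,0,0.0013,0,0,0],
    [0,0,0.0013,0,0,0],
    [0,0,0.0013,0,0,0]
  ]
}}

```text
time: 10.7
tcp_pos: [0.479, 0.2098, 0.086]
ee_rot: [3.141, -0.0, 1.997]
ft_force: [-1.6, -0.3, 1.3]
width: 0.0196
```

```bash
python3 f.py; python3 - <<'E'
from h import *
save("disc.png",camera("side"),(250,240,310,300),8)
E
```

```text
[ 0.4789  0.2098  0.0859 -1.2199 -0.18    2.0087 -0.0458  0.2105 -0.0157] [0.     0.     0.     0.5558 0.308  0.5862 0.0353 0.0172 0.0263] 10.9 [ 3.14145959e+00 -1.24810471e-05  1.99680312e+00]
```

View pics/disc.png

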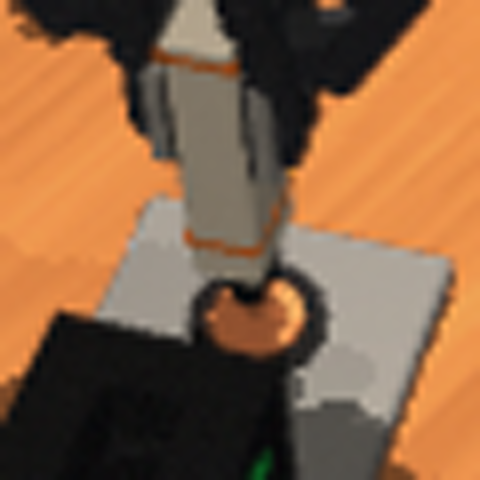

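The nose is at (250,293) with the tip about 25 px lower, on the disc centre (253,312). Contact force is about 3.05 N, i.e. half travel. I hold it there.

>>> {"op": "carry_out", "data": {
  "increments": [
    [0,0,0,0,0,0],
    [0,0,0,0,0,0],
    [0,0,0,0,0,0],
    [0,0,0,0,0,0],
    [0,0,0,0,0,0],
    [0,0,0,0,0,0],
    [0,0,0,0,0,0],
    [0,0,0,0,0,0]
  ]
}}

```text
time: 11.75
tcp_pos: [0.4789, 0.2098, 0.0859]
ee_rot: [3.142, -0.0, 1.997]
ft_force: [-0.7, -0.5, 1.4]
width: 0.0192
```

>>> {"op": "carry_out", "data": {
  "increments": [
    [0,0,0,0,0,0],
    [0,0,0,0,0,0],
    [0,0,0,0,0,0],
    [0,0,0,0,0,0],
    [0,0,0,0,0,0],
    [0,0,0,0,0,0],
    [0,0,0,0,0,0],
    [0,0,0,0,0,0]
  ]
}}

```text
time: 12.55
tcp_pos: [0.4789, 0.2098, 0.0859]
ee_rot: [3.142, -0.0, 1.997]
ft_force: [-1.1, -0.0, 2.1]
width: 0.0195
```

>>> {"op": "carry_out", "data": {
  "increments": [
    [0,0,-0.003,0,0,0],
    [0,0,-0.01,0,0,0],
    [0,0,-0.025,0,0,0],
    [0,0,-0.045,0,0,0],
    [0,0,-0.065,0,0,0],
    [0,0,-0.085,0,0,0],
    [0,0,-0.105,0,0,0],
    [0,0,-0.12,0,0,0]
  ]
}}

```text
time: 13.35
tcp_pos: [0.4793, 0.2098, 0.2085]
ee_rot: [3.14, 0.001, 1.997]
ft_force: [0.1, 0.2, -0.7]
width: 0.0197
```

```bash
python3 - <<'E'
from h import *
s=state();print(s["time"],s["tcp_pos"],s["ee_rot"],s["ft_force"],s["joint_positions"])
n=np.array([-.433,-.1187,.8936]);n/=np.linalg.norm(n);f=np.array([.6207,.1028,.0585])
# tilt by minimal rotation of the upright tool at several yaws
for yaw in(80,90,100,110):
    R0=tool(np.radians(yaw)); ax=np.cross([0,0,1],n); R=Ro.from_rotvec(ax/np.linalg.norm(ax)*np.arccos(n[2]))*R0
    print(yaw,R.apply([0,0,1]),"hover40",rows(f+n*(.075+.04),R), "high", rows(f+n*(.075+.09),R))
E
```

```text
13.35 [0.47931495 0.20982419 0.20845549] [3.13965771e+00 5.17980677e-04 1.99679015e+00] [ 0.11930106  0.18336282 -0.70840849] [ 1.62327053e-01 -1.36775980e-01 -1.82658294e-01  1.52291094e+00
  4.21145797e-06  1.30712906e+00]
80 [ 0.43297843  0.11869409 -0.89355548] hover40 [-0.1477, 0.0334, 0.0473, -0.4658, 0.0667, 0.5897] high [-0.1442, 0.0114, 0.0026, -0.4658, 0.0667, 0.5897]
90 [ 0.43297843  0.11869409 -0.89355548] hover40 [-0.1477, 0.0334, 0.0473, -0.4664, 0.0257, 0.4183] high [-0.1442, 0.0114, 0.0026, -0.4664, 0.0257, 0.4183]
100 [ 0.43297843  0.11869409 -0.89355548] hover40 [-0.1477, 0.0334, 0.0473, -0.4646, -0.015, 0.247] high [-0.1442, 0.0114, 0.0026, -0.4646, -0.015, 0.247]
110 [ 0.43297843  0.11869409 -0.89355548] hover40 [-0.1477, 0.0334, 0.0473, -0.4604, -0.0553, 0.0756] high [-0.1442, 0.0114, 0.0026, -0.4604, -0.0553, 0.0756]
```

>>> {"op": "carry_out", "data": {
  "increments": [
    [-0.01,0,0,-0.03,-0.004,0.005],
    [-0.03,0.002,0,-0.1,-0.012,0.016],
    [-0.06,0.005,0.001,-0.19,-0.023,0.031],
    [-0.09,0.007,0.001,-0.29,-0.035,0.048],
    [-0.12,0.009,0.002,-0.38,-0.046,0.062],
    [-0.14,0.011,0.002,-0.45,-0.054,0.074],
    [-0.1442,0.0114,0.0026,-0.4604,-0.0553,0.0756],
    [-0.1442,0.0114,0.0026,-0.4604,-0.0553,0.0756]
  ]
}}

```text
time: 14.15
tcp_pos: [0.5486, 0.0826, 0.2037]
ee_rot: [2.68, 0.036, 1.91]
ft_force: [0.3, 0.5, -0.8]
width: 0.0194
```

>>> {"op": "carry_out", "data": {
  "increments": [
    [0,0,0,0,0,0],
    [0,0,0.01,0,0,0],
    [0,0,0.025,0,0,0],
    [0,0,0.04,0,0,0],
    [0,0,0.05,0,0,0],
    [0,0,0.055,0,0,0],
    [0,0,0.06,0,0,0],
    [0,0,0.06,0,0,0]
  ]
}}

```text
time: 14.95
tcp_pos: [0.5747, 0.0905, 0.1492]
ee_rot: [2.68, 0.036, 1.912]
ft_force: [0.3, -0.2, -0.5]
width: 0.0193
```

```bash
cat > g.py <<'E'
from h import *
import sys
h=float(sys.argv[1])
n=np.array([-.433,-.1187,.8936]);n/=np.linalg.norm(n);f=np.array([.6207,.1028,.0585])
ax=np.cross([0,0,1],n); R=Ro.from_rotvec(ax/np.linalg.norm(ax)*np.arccos(n[2]))*tool(np.radians(110))
s=state();Rm=Ro.from_euler("xyz",s["ee_rot"]);z=-Rm.apply([0,0,1]);tip=s["tcp_pos"]-.075*z
print(s["time"],s["tcp_pos"],"axis err deg",np.degrees(np.arccos(z@n)),"tip off facet frame (n, lateral)",(tip-f)@n,Rm.inv().apply(tip-f),"F",s["ft_force"],s["ft_torque"])
print("to",h,rows(f+n*(.075+h),R)); print("tip px",proj("side",tip),proj("top",tip),"facet",proj("side",f),proj("top",f))
E
python3 f.py; python3 g.py 0.03; python3 - <<'E'
from h import *
im=camera("side");tp=camera("top")
a=cv2.resize(im[170:250,230:310],None,fx=5,fy=5,interpolation=cv2.INTER_CUBIC);b=cv2.resize(tp[120:200,250:330],None,fx=5,fy=5,interpolation=cv2.INTER_CUBIC)
save("stone.png",np.hstack([a,b]))
E
```

```text
[ 0.5748  0.0903  0.1499 -0.1515 -0.5179 -0.5432 -0.1343  0.5017 -0.0103] [1.000e-04 1.000e-04 4.000e-04 5.620e-01 3.248e-01 4.261e-01 1.890e-02
 3.060e-02 1.730e-02] 15.15 [2.67857838 0.03661005 1.91120078]
15.15 [0.57493787 0.09017596 0.15030269] axis err deg 0.07150094582128032 tip off facet frame (n, lateral) 0.028343264067913584 [ 1.64478165e-05 -1.33431042e-03 -2.83416234e-02] F [ 0.2541473  -0.55161848 -1.11383771] [-0.15306021  0.49033759 -0.0075212 ]
to 0.03 [-0.0, 0.0012, -0.0017, -0.0012, 0.0001, 0.0]
tip px [271.90934293 202.19342239] [288.80742172 163.09225382] facet [267.76394469 208.12382765] [287.82841938 159.42084195]
```

View pics/stone.png

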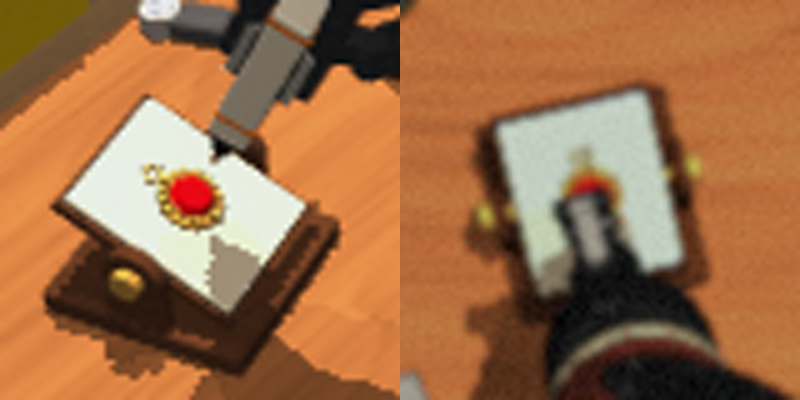

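>>> {"op": "carry_out", "data": {
  "increments": [
    [0,0,0,0,0,0],
    [0,0,0,0,0,0],
    [0,0,0.005,0,0,0],
    [0,0,0.01,0,0,0],
    [0,0,0.015,0,0,0],
    [0,0,0.018,0,0,0],
    [0,0,0.018,0,0,0],
    [0,0,0.018,0,0,0]
  ]
}}

```text
time: 16.05
tcp_pos: [0.5824, 0.0924, 0.1334]
ee_rot: [2.68, 0.036, 1.911]
ft_force: [0.6, 0.4, 0.2]
width: 0.0192
```

```bash
python3 f.py; python3 g.py 0.012; python3 - <<'E'
from h import *
im=camera("side");tp=camera("top");np.save("s5.npy",im)
a=cv2.resize(im[185:225,250:290],None,fx=10,fy=10,interpolation=cv2.INTER_NEAREST);b=cv2.resize(tp[140:180,268:308],None,fx=10,fy=10,interpolation=cv2.INTER_NEAREST)
save("stone2.png",np.hstack([a,b]))
E
```

```text
[ 0.5826  0.0924  0.1337 -0.1359  0.1582 -0.331  -0.1532  0.4981  0.0113] [1.000e-04 0.000e+00 2.000e-04 9.387e-01 4.426e-01 4.153e-01 3.330e-02
 2.060e-02 2.440e-02] 16.25 [2.67886437 0.03641923 1.91124093]
16.25 [0.58264623 0.09235796 0.13388211] axis err deg 0.08807984506288777 tip off facet frame (n, lateral) 0.01007405767275525 [ 0.00011701 -0.00154345 -0.01007169] F [-1.49562453  0.3504821  -0.63386712] [-0.14134051  0.50720819  0.03701897]
to 0.012 [-0.0001, 0.0014, -0.0019, -0.0015, -0.0001, -0.0]
tip px [269.58880713 206.31000801] [288.25757231 161.10107762] facet [267.76394469 208.12382765] [287.82841938 159.42084195]
```

View pics/stone2.png

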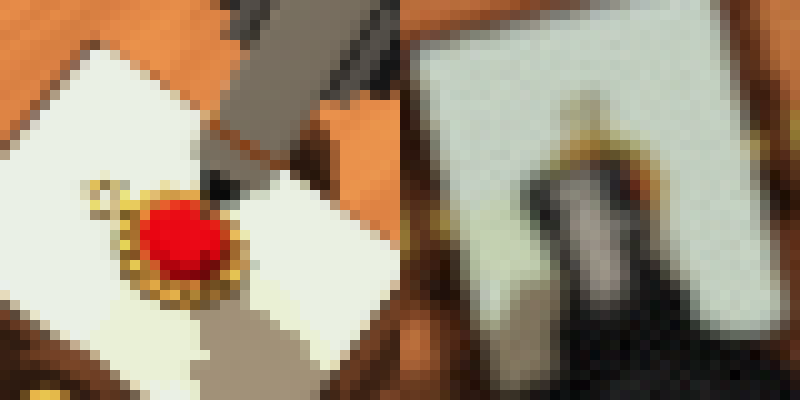

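The nose end is at about (271.5,204.5) px, near the predicted (271.8,204.1), heading for the red facet at (267.9,208.6). I correct 1.4 mm sideways and go nearer.

>>> {"op": "carry_out", "data": {
  "increments": [
    [0,0.0014,0,-0.0015,0,0],
    [0,0.0014,0.002,-0.0015,0,0],
    [0,0.0014,0.004,-0.0015,0,0],
    [0,0.0014,0.006,-0.0015,0,0],
    [0,0.0014,0.006,-0.0015,0,0],
    [0,0.0014,0.006,-0.0015,0,0],
    [0,0.0014,0.006,-0.0015,0,0],
    [0,0.0014,0.006,-0.0015,0,0]
  ]
}}

```text
time: 17.15
tcp_pos: [0.5863, 0.0935, 0.1289]
ee_rot: [2.678, 0.036, 1.911]
ft_force: [-0.2, -0.2, -0.2]
width: 0.0194
```

```bash
python3 f.py; python3 g.py 0.002; python3 - <<'E'
from h import *
im=camera("side");a=im[198:214,260:280]
s=state();Rm=Ro.from_euler("xyz",s["ee_rot"])
for k in(0,.012,.034,.05,.06,.07): print(k,proj("side",s["tcp_pos"]+Rm.apply([0,0,.075-k])).round(1))
save("stone3.png",im[180:220,255:295],f=15)
E
```

```text
[ 0.5863  0.0935  0.1289  0.0226 -0.5561 -0.797  -0.1449  0.5017 -0.0103] [0.     0.     0.     0.256  0.393  0.4158 0.0174 0.0241 0.0339] 17.35 [2.67768474 0.03620633 1.91129022]
17.35 [0.58629751 0.09353684 0.12887359] axis err deg 0.028264282674280022 tip off facet frame (n, lateral) 0.003877739931363466 [ 0.00020822 -0.00025428 -0.00387758] F [ 0.23978622 -0.34850961 -1.00356067] [-0.17156645  0.51072044 -0.04506405]
to 0.002 [-0.0002, 0.0002, 0.0019, -0.0003, -0.0003, -0.0001]
tip px [268.31152714 207.40247257] [287.8934648  159.96586908] facet [267.76394469 208.12382765] [287.82841938 159.42084195]
0 [268.3 207.4]
0.012 [269.9 204.8]
0.034 [272.8 199.9]
0.05 [274.9 196.2]
0.06 [276.3 193.8]
0.07 [277.7 191.5]
```

View pics/stone3.png

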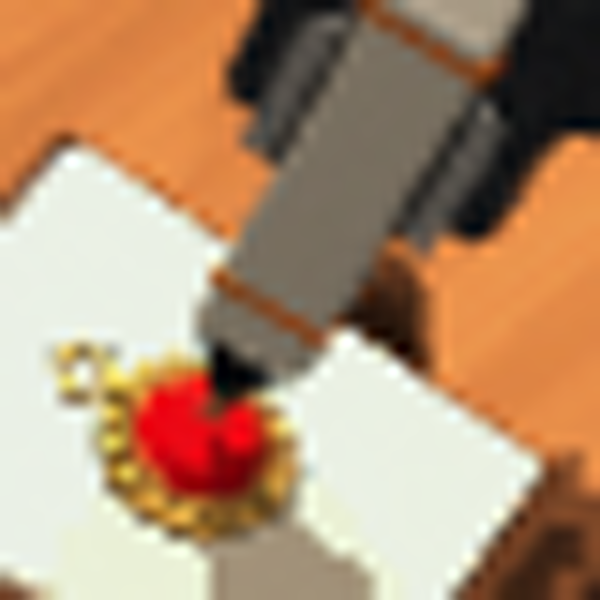

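The nose is at (225,390) and the tip's end at about (207,415), just short of the red facet's middle at (201,437). The axis is square to the pad to 0.03° by kinematics. I press slowly.

>>> {"op": "carry_out", "data": {
  "increments": [
    [0,0.0002,0.001,0,0,0],
    [0,0.0002,0.002,0,0,0],
    [0,0.0002,0.003,0,0,0],
    [0,0.0002,0.004,0,0,0],
    [0,0.0002,0.005,0,0,0],
    [0,0.0002,0.0055,0,0,0],
    [0,0.0002,0.0055,0,0,0],
    [0,0.0002,0.0055,0,0,0]
  ]
}}

```text
time: 18.2
tcp_pos: [0.5889, 0.0943, 0.1241]
ee_rot: [2.678, 0.036, 1.911]
ft_force: [-1.6, -0.1, 1.3]
width: 0.0194
```

```bash
sed -i 's/range(4)/range(9)/; s/^print.*/&\nn=np.array([-.433,-.1187,.8936]);A=np.array(F)[:,3:6]@n;print("Fn",A.mean(),A.std())/' f.py; python3 f.py; python3 g.py -0.003
```

```text
[ 0.5888  0.0942  0.124  -1.4875 -0.3613  1.328  -0.1494  0.6723  0.0234] [0.     0.     0.     0.4445 0.525  0.4349 0.0355 0.0329 0.0405] 18.65 [2.677742   0.03618302 1.9112879 ]
Fn 1.8737235160011596 0.4103821739727742
18.65 [0.58881903 0.09425656 0.1240062 ] axis err deg 0.03143090245550487 tip off facet frame (n, lateral) -0.00164873545390986 [ 2.22310577e-04 -9.71008376e-05  1.64885695e-03] F [-0.70504459 -0.58326223  2.02063107] [-0.14581087  0.61043336  0.06232644]
to -0.003 [-0.0002, 0.0001, 0.0014, -0.0004, -0.0004, -0.0001]
tip px [267.5503333  208.56420591] [287.71053462 159.29939197] facet [267.76394469 208.12382765] [287.82841938 159.42084195]
```

>>> {"op": "carry_out", "data": {
  "increments": [
    [0,0,0.0005,0,0,0],
    [0,0,0.001,0,0,0],
    [0,0,0.0014,0,0,0],
    [0,0,0.0014,0,0,0],
    [0,0,0.0014,0,0,0],
    [0,0,0.0014,0,0,0],
    [0,0,0.0014,0,0,0],
    [0,0,0.0014,0,0,0]
  ]
}}

```text
time: 19.45
tcp_pos: [0.5894, 0.0944, 0.1228]
ee_rot: [2.678, 0.036, 1.911]
ft_force: [-1.2, -0.0, 1.5]
width: 0.0193
```

```bash
python3 f.py; python3 g.py -0.003; python3 - <<'E'
from h import *
np.save("s6.npy",camera("side"))
old=np.load("side.npy");new=np.load("s6.npy")
# did the stand move? left & lower pad corners, unoccluded
for b in((238,196,262,240),(255,214,296,242)):
    x0,y0,x1,y1=b; print(cv2.phaseCorrelate(*[cv2.cvtColor(i[y0:y1,x0:x1],cv2.COLOR_RGB2GRAY).astype(np.float32) for i in(old,new)]))
save("final.png",new[175:235,240:300],f=10)
E
```

```text
[ 0.5894  0.0944  0.1228 -1.7797 -0.3031  1.3924 -0.1441  0.6659  0.0326] [0.     0.     0.     0.4552 0.4053 0.3574 0.0203 0.0334 0.0345] 19.9 [2.67772771 0.03621243 1.91126386]
Fn 2.0508583036872525 0.3777639338878219
19.9 [0.58944658 0.09440539 0.12277525] axis err deg 0.029456876161232486 tip off facet frame (n, lateral) -0.003038044036080845 [ 1.94933095e-04 -7.41483488e-05  3.03813806e-03] F [-1.17473792 -0.68570902  1.34371327] [-0.15719759  0.69855608  0.02608048]
to -0.003 [-0.0002, 0.0, -0.0, -0.0004, -0.0003, -0.0001]
tip px [267.37155279 208.84944145] [287.67811314 159.13478008] facet [267.76394469 208.12382765] [287.82841938 159.42084195]
((0.0032894130437775004, 0.5212479258040119), 0.99866648139777)
((0.239771498606288, -0.37049752119763824), 0.7854762490590413)
```

View pics/final.png

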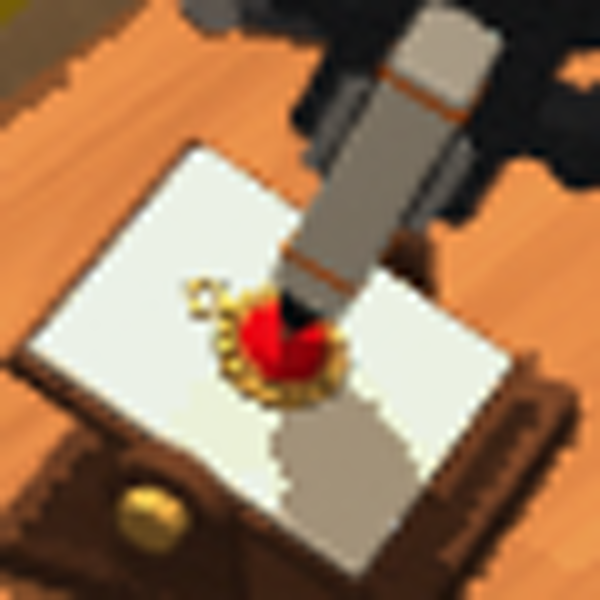

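```bash
python3 - <<'E'
from fit import *
ims={k:np.load(k+".npy") for k in("side","side3","s5","s6")}
def ph(b,i,j):
    x0,y0,x1,y1=b; r=cv2.phaseCorrelate(*[cv2.cvtColor(q[y0:y1,x0:x1],cv2.COLOR_RGB2GRAY).astype(np.float32) for q in(ims[i],ims[j])]); return np.round([*r[0],r[1]],2)
for nm,b in(("padcorner",(238,196,258,232)),("dish",(310,225,362,275)),("green",(300,140,362,200)),("bottle",(180,180,212,240))):
    for i,j in(("side","s5"),("s5","s6"),("side","s6")): print(nm,i,j,ph(b,i,j))
d=lambda h:cream(h)
for k in("side","s5","s6"):
    x0,y0,x1,y1=(236,184,262,236); print(k,blob(ims[k],(236,184,262,220),cream))
E
python3 f.py
```

```text
padcorner side s5 [0.01 0.01 1.  ]
padcorner s5 s6 [-0.01  0.02  1.  ]
padcorner side s6 [-0.    0.03  1.  ]
dish side s5 [-1.   -0.3   0.45]
dish s5 s6 [-0.03 -0.01  1.  ]
dish side s6 [-0.81 -0.29  0.44]
green side s5 [0.33 0.26 0.61]
green s5 s6 [-0.13  0.21  0.87]
green side s6 [0.26 0.09 0.67]
bottle side s5 [-0.02  0.    1.  ]
bottle s5 s6 [0.04 0.02 1.  ]
bottle side s6 [0.02 0.02 1.  ]
side (array([254.661 , 205.9398]), array([19.25, 30.25]))
s5 (array([254.6664, 205.9405]), array([19.25, 30.25]))
s6 (array([254.6608, 205.9319]), array([19.25, 30.25]))
[ 0.5894  0.0944  0.1227 -1.2681 -0.3122  1.7497 -0.1634  0.6248  0.0149] [0.     0.     0.     0.3864 0.4179 0.5106 0.0239 0.0269 0.0264] 20.4 [2.67776328 0.03620569 1.91134286]
Fn 2.1496611017545106 0.4571498344415699
```

>>> {"op": "carry_out", "data": {
  "increments": [
    [0,0,0.0002,0,0,0],
    [0,0,0.0002,0,0,0],
    [0,0,0.0002,0,0,0],
    [0,0,0.0002,0,0,0],
    [0,0,0.0002,0,0,0],
    [0,0,0.0002,0,0,0],
    [0,0,0.0002,0,0,0],
    [0,0,0.0002,0,0,0]
  ]
}}

```text
time: 21.2
tcp_pos: [0.5895, 0.0944, 0.1226]
ee_rot: [2.678, 0.036, 1.911]
ft_force: [-1.3, -0.4, 1.4]
width: 0.0191
```

>>> {"op": "carry_out", "data": {
  "increments": [
    [0,0,0,0,0,0],
    [0,0,0,0,0,0],
    [0,0,0,0,0,0],
    [0,0,0,0,0,0],
    [0,0,0,0,0,0],
    [0,0,0,0,0,0],
    [0,0,0,0,0,0],
    [0,0,0,0,0,0]
  ]
}}

```text
time: 22.0
tcp_pos: [0.5895, 0.0945, 0.1226]
ee_rot: [2.678, 0.036, 1.911]
ft_force: [-1.0, -0.2, 1.3]
width: 0.0193
```

```bash
python3 f.py; python3 g.py -0.003|head -1; python3 -c "
from workcell import *
print(finish_job())"
```

```text
[ 5.8950e-01  9.4400e-02  1.2260e-01 -1.6521e+00 -4.3550e-01  1.8061e+00
 -1.4060e-01  6.1140e-01  1.2000e-03] [0.     0.     0.     0.6255 0.4312 0.5409 0.0268 0.0174 0.0318] 22.45 [2.67779376 0.03617526 1.91131844]
Fn 2.381012600504943 0.5240246152386194
22.45 [0.58949385 0.09446202 0.1225507 ] axis err deg 0.034392797943879005 tip off facet frame (n, lateral) -0.0032658763956152216 [ 0.00024477 -0.00012177  0.00326603] F [-2.04882005  0.16243006  1.09018863] [-0.15295309  0.59175407  0.01488937]
the job is handed in; nothing more can be done
None
```

I lifted the tester out of the dock and held it upright on the copper disc for about 2 s. I then placed it square on the red stone's facet and handed the job in at 22.5 s while holding it there. `finish_job` gave no verdict.

- **Disc:** the contact force was about 3.05 N, which is about 3.1 mm of travel. In the picture the tip sat on the disc's centre.
- **Stone position:** the arm's own readings put the tip about 0.3 mm from the facet centre I measured and within 0.1° of the facet's normal. Both depend on the camera fit of the stand, which is good to about 1 to 2 mm. The visible corner of the pad did not shift in the pictures, so the stand stayed put.
- **Stone press depth:** two checks disagreed slightly. Position says 3.3 mm. Force says 2.6 to 3.5 mm (2.8 to 3.3 N), depending on the zero reading used, because the force signal is noisy.
- **Not confirmed:** my image comparisons for the dish and the green stand gave no clear result, probably because the arm or its shadow crossed them. I did not see either one move.

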